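# Shim the stop of a cart's brake pedal and hold it down

### The arm

A 6-joint arm with a two-finger parallel gripper is mounted at the origin on the work surface. World frame = base frame: x ahead of the robot, y to its left, z up, the work surface at z = 0. Lengths are in m, angles in rad, forces in N, time in s.
With the tool pointing down it reaches from about 0.375 to 0.975 m from the base axis. Payload 3.8 kg.
Tool frame: the origin (TCP) lies on the centre line of the jaws, within the pads' length; the fingertips stand 22 mm ahead of it and the grasp point (between the pads) lies 3 mm ahead of it; z points along the fingers, y is the line along which they close (so a half turn about z gives the same grasp; the last joint's range is limited). The gripper opens to 88 mm and grips with 3 to 60 N. Pads are 18 mm wide; open, the fingers measure 123 mm over their backs; the gripper's body (75 mm by 187 mm) begins 45 mm behind the grasp point.
Start: joints at [-1.231, 0.264, 1.604, -0, 1.274, -0.037], TCP at [0.248, -0.628, 0.261] pointing down, gripper open.
Joint ranges: [-2.63, 2.63], [-0.94, 2.18], [0.31, 2.57], [-1.31, 4.45], [0, 2.66], [-2.55, 2.55]. Speed limits (rad/s): [2.57, 2.57, 3.14, 3.14, 3.14, 3.14].

### API

Orientations are given as a rotation vector (axis times angle).
In Python, from bench import get_obs, camera, camera_params, sign_off gives the robot as it stands.
- The arm moves only by the tool jog_arm, never from a script. Its argument "deltas" is a list that holds one entry, the list of rows, each a list of 7 numbers: the shift along the tool's x, y, z in mm, then the turn, a rotation vector about the tool's x, y, z in degrees, then the closure, from 0 (fully open) to 1 (shut). In form: [[[dx, dy, dz, rx, ry, rz, claw], ...]]. A call has 1 to 5 rows; each row is the pose to reach, as a shift and turn from the pose commanded when the call began, along the tool's axes at that moment; what a row does not reach only later rows make up. A row lasts 1/10 s, in which the tool goes at most 50 mm and 8.59 degrees, less where a joint would pass 70% of its speed; a pose out of reach is approached as far as the arm can. A call with a gripper value outside its range is refused whole. The fingers move at their own pace and stop on an object; "grip_force" is the grip in N (left out, the last holds). Time passes only in rows, so rows that repeat a pose let the fingers close. It gives the time, the measured TCP pose, the force, the opening and the grip force at its end, in the units of the state.
- get_obs(): the state, without advancing time (a new reading comes with each control period).
- camera(name): name is "side" or "top" or "wrist"; returns the picture (384x512x3 uint8, red, green, blue); there is no depth.
- camera_params(name): a dict with "fov_y" (degrees; the focal length in pixels is half the picture's height over the tangent of half this angle, whatever the lens; pixels are square), "cx", "cy" (the principal point, pixels), "D" ([k1, k2, p1, p2, k3] as OpenCV has them; the pictures are not rectified), "R" (3x3) and "t" (3): a world point X has camera coordinates R X + t. Camera axes: x right, y down, z forward; pixel columns grow to the right and rows downward; lengths in m; the calibration is good to about 2 mm. A picture is of the moment at which its call begins: read the wrist's pose just before it. camera_params takes no time and is no camera call; for the wrist camera it gives the pose at the moment of the call.
- sign_off(): hands the job in; it is judged then, once.
The state is a dict: "time": time; "joint_pos": joint angles; "joint_vel": joint speeds; "joint_efforts": joint torques, N m; "tcp_pos": TCP position; "eef_rot": TCP orientation; "ft_force": force on the tool from outside, world axes, zero at the start; "moment": the same for the moment, N m; "opening": finger opening in m; "finger_force": force on a finger pad.
Only numpy, scipy, OpenCV 4.12 (cv2) and the standard library are available. Lean on these libraries where they do the work, as an engineer would, in place of code of your own. Each camera call takes 0.05 s, during which the arm holds its last target. There are 200 camera calls.

### The job

First press the red brake pedal all the way down to its own stop and let it spring back up. Then lay orange shims flat and square on the blue stop block under it, one at a time, until the pressed pedal lands firmly on the shims just before it reaches its stop, using no more shims than that takes and leaving the rest in the tray. Finish while holding the pedal pressed down firmly on the stack (do not let it up), and do not disturb the other things on the bench.

Things in the scene. Friction and masses are not known exactly. Their poses are not given: they have to be found in the camera images.
- pedal_unit: Brake pedal unit fixed to the bench: aluminium base plate 300 x 190 x 10 mm carrying the red pedal. Origin on the bench, under the pedal's centre line, 100 mm to -x (tread side) of the hinge; plate reaches 150 mm to -x and +x, 65 mm to -y, 125 mm to +y. x runs along the pedal from tread to hinge, z up. Hinge cheeks 64 mm wide, top 85 mm above the bench.
- pedal (a joint): Angle of the red pedal (rad): 0 = sprung up (sloping 0.45 rad above level, tread end high), grows as it is pressed, 0.45 = level, fully down on its own stop. A return spring lifts it when let go; at the tread it takes about 3 N to start and 6 to 7 N at the stop; a press of about 15 N is firm.
- pedal_tread (a point): Middle of the top of the black rubber tread at the free end of the pedal, where to press: tread 60 mm along the pedal, 50 mm wide. It turns with the pedal about the hinge, 230 mm from it; about 186 mm above the bench when up, 87 mm when fully down.
- pedal_hinge (a point): Hinge axis of the pedal on its centre line, 75 mm above the bench; the axis runs along the unit's y.
- stop_block: Blue stop block, fixed; its height differs every time. Origin on its flat top, where the middle of a shim belongs; axes as the pedal unit's. Top: 26 mm wide (x), from 55 mm to -y to 40 mm to +y of the origin. The pedal passes over it 38 mm to -y; +y is the open side. A shim set right lies along y and sticks out 30 mm past the block at +y, where it can be held.
- pedal_foot (a point): Lowest point (with the pedal down) of the round steel foot under the pedal, 20 mm diameter, 36 mm long, 130 mm from the hinge; it lands on the stop block or shims. About 112 mm above the bench with the pedal up, 53 mm fully down. Fully down it leaves 4 to 20 mm to the bare block, so one or two shims are needed. Pedal bar there: 32 mm wide.
- shim_tray: Grey plastic shim tray, fixed, 260 (x) x 190 (y) mm, floor 4 to 5 mm above the bench, rim 12 mm high. Origin: centre of the underside.
- shim_a: Orange plastic shim, a flat bar 140 mm long (its y), 30 mm wide (its x) and 12 mm thick (z), about 60 g, both ends alike. Origin: centre of its underside. The three shims are identical and start lying flat in the tray, side by side about 75 mm apart, long axis roughly along the tray's y.
- shim_b: Orange plastic shim, a flat bar 140 mm long (its y), 30 mm wide (its x) and 12 mm thick (z), about 60 g, both ends alike. Origin: centre of its underside. The three shims are identical and start lying flat in the tray, side by side about 75 mm apart, long axis roughly along the tray's y.
- shim_c: Orange plastic shim, a flat bar 140 mm long (its y), 30 mm wide (its x) and 12 mm thick (z), about 60 g, both ends alike. Origin: centre of its underside. The three shims are identical and start lying flat in the tray, side by side about 75 mm apart, long axis roughly along the tray's y.
- tape_roll: Bystander: yellow tape roll, 84 mm across, 30 mm high. Origin: its underside.
- wrench: Bystander: steel wrench lying on the bench.
- screwdriver: Bystander: screwdriver lying on the bench.
- mug: Bystander: blue mug, 90 mm high. Origin: its underside.
- tripod: Bystander: small camera on a tripod, 110 mm high. Origin: its underside.
Not all that is in view belongs to the job. Leave any pink look-alike of the shim_a alone. What is shaped like the shim_b but pink is not meant.

How it is judged:
On the way, in this order (a step that is already met when the one before it is completed fails the run):
1. the pedal is pressed down to its own stop with no shim under it (value of joint pedal above 0.425 rad and horizontal distance between each of shim_a, shim_b, shim_c and shim_tray below 0.13 m), for 0.2 s.
2. the pedal is up again and a shim lies square on the stop block, let go (value of joint pedal below 0.15 rad and (((x of shim_a in the frame of stop_block between -0.01 and 0.01 m and y of shim_a in the frame of stop_block between -0.015 and 0.015 m and z of shim_a in the frame of stop_block between -0.004 and 0.045 m and angle between the y axis of shim_a and the y axis of stop_block, either way round below 0.17 rad and angle between shim_a's own z axis and vertical below 0.1 rad) and contact force between the fingers and shim_a below 0.2 N and contact force between stop_block and shim_a above 0.1 N) or ((x of shim_b in the frame of stop_block between -0.01 and 0.01 m and y of shim_b in the frame of stop_block between -0.015 and 0.015 m and z of shim_b in the frame of stop_block between -0.004 and 0.045 m and angle between the y axis of shim_b and the y axis of stop_block, either way round below 0.17 rad and angle between shim_b's own z axis and vertical below 0.1 rad) and contact force between the fingers and shim_b below 0.2 N and contact force between stop_block and shim_b above 0.1 N) or ((x of shim_c in the frame of stop_block between -0.01 and 0.01 m and y of shim_c in the frame of stop_block between -0.015 and 0.015 m and z of shim_c in the frame of stop_block between -0.004 and 0.045 m and angle between the y axis of shim_c and the y axis of stop_block, either way round below 0.17 rad and angle between shim_c's own z axis and vertical below 0.1 rad) and contact force between the fingers and shim_c below 0.2 N and contact force between stop_block and shim_c above 0.1 N))), for 0.2 s.
At the end, for the whole second after the job is handed in: Robot holds the pedal still and within 0.125 rad of its stop, over 4 N between pedal and a shim and between a shim and the block; used shims flat (0.10 rad) and square on the block (10 mm across, 15 mm along, 0.17 rad), the others in the tray (130 mm of its centre) (value of joint pedal above 0.325 rad and velocity of joint pedal between -0.05 and 0.05 rad/s and (((x of shim_a in the frame of stop_block between -0.01 and 0.01 m and y of shim_a in the frame of stop_block between -0.015 and 0.015 m and z of shim_a in the frame of stop_block between -0.004 and 0.045 m and angle between the y axis of shim_a and the y axis of stop_block, either way round below 0.17 rad and angle between shim_a's own z axis and vertical below 0.1 rad) and contact force between pedal_unit and shim_a above 4 N) or ((x of shim_b in the frame of stop_block between -0.01 and 0.01 m and y of shim_b in the frame of stop_block between -0.015 and 0.015 m and z of shim_b in the frame of stop_block between -0.004 and 0.045 m and angle between the y axis of shim_b and the y axis of stop_block, either way round below 0.17 rad and angle between shim_b's own z axis and vertical below 0.1 rad) and contact force between pedal_unit and shim_b above 4 N) or ((x of shim_c in the frame of stop_block between -0.01 and 0.01 m and y of shim_c in the frame of stop_block between -0.015 and 0.015 m and z of shim_c in the frame of stop_block between -0.004 and 0.045 m and angle between the y axis of shim_c and the y axis of stop_block, either way round below 0.17 rad and angle between shim_c's own z axis and vertical below 0.1 rad) and contact force between pedal_unit and shim_c above 4 N)) and (((x of shim_a in the frame of stop_block between -0.01 and 0.01 m and y of shim_a in the frame of stop_block between -0.015 and 0.015 m and z of shim_a in the frame of stop_block between -0.004 and 0.045 m and angle between the y axis of shim_a and the y axis of stop_block, either way round below 0.17 rad and angle between shim_a's own z axis and vertical below 0.1 rad) and contact force between stop_block and shim_a above 4 N) or ((x of shim_b in the frame of stop_block between -0.01 and 0.01 m and y of shim_b in the frame of stop_block between -0.015 and 0.015 m and z of shim_b in the frame of stop_block between -0.004 and 0.045 m and angle between the y axis of shim_b and the y axis of stop_block, either way round below 0.17 rad and angle between shim_b's own z axis and vertical below 0.1 rad) and contact force between stop_block and shim_b above 4 N) or ((x of shim_c in the frame of stop_block between -0.01 and 0.01 m and y of shim_c in the frame of stop_block between -0.015 and 0.015 m and z of shim_c in the frame of stop_block between -0.004 and 0.045 m and angle between the y axis of shim_c and the y axis of stop_block, either way round below 0.17 rad and angle between shim_c's own z axis and vertical below 0.1 rad) and contact force between stop_block and shim_c above 4 N)) and contact force between any of the arm, the fingers and pedal_unit above 3 N and (horizontal distance between shim_a and shim_tray below 0.13 m or (x of shim_a in the frame of stop_block between -0.01 and 0.01 m and y of shim_a in the frame of stop_block between -0.015 and 0.015 m and z of shim_a in the frame of stop_block between -0.004 and 0.045 m and angle between the y axis of shim_a and the y axis of stop_block, either way round below 0.17 rad and angle between shim_a's own z axis and vertical below 0.1 rad)) and (horizontal distance between shim_b and shim_tray below 0.13 m or (x of shim_b in the frame of stop_block between -0.01 and 0.01 m and y of shim_b in the frame of stop_block between -0.015 and 0.015 m and z of shim_b in the frame of stop_block between -0.004 and 0.045 m and angle between the y axis of shim_b and the y axis of stop_block, either way round below 0.17 rad and angle between shim_b's own z axis and vertical below 0.1 rad)) and (horizontal distance between shim_c and shim_tray below 0.13 m or (x of shim_c in the frame of stop_block between -0.01 and 0.01 m and y of shim_c in the frame of stop_block between -0.015 and 0.015 m and z of shim_c in the frame of stop_block between -0.004 and 0.045 m and angle between the y axis of shim_c and the y axis of stop_block, either way round below 0.17 rad and angle between shim_c's own z axis and vertical below 0.1 rad))); the arm keeps its last pose, push and grip.
It fails at once if a bystander is pushed more than 40 mm (distance of any of tape_roll, wrench, screwdriver, mug, tripod from where it was at the start of the episode above 0.04 m).
It also fails if it takes over 72 s, if anything falls off the work surface, if the arm or the gripper's body presses on something with over 40 N, if the wrist force passes 120 N, or if a joint passes its speed limit or range.

## Working session

There is one attempt and no reset: what is moved stays moved. The work goes in short steps, Python scripts to look and compute and a tool call to move; the robot and the scene stay as the last step left them, time stands still between calls to the robot, and variables do not carry over. Pictures are saved under pics/ and viewed, at most 10 in all, crops included, and the job is handed in when it is done.

Besides the shell and the picture viewer there is one more tool, called by a JSON object that holds its "name" and its "arguments". jog_arm: Moves the arm, as the interface text tells. Its arguments: {"type":"object","properties":{"deltas":{"type":"array"},"grip_force":{"type":"number"}},"required":["deltas"]}

```bash
mkdir -p pics
cat > h.py <<'E'
import numpy as np, cv2
from bench import *
from scipy.spatial.transform import Rotation as Ro
def P(n):
    p=camera_params(n); f=192/np.tan(np.radians(p['fov_y'])/2)
    return np.array([[f,0,p['cx']],[0,f,p['cy']],[0,0,1]]),np.array(p['D'],float),np.array(p['R']),np.array(p['t'])
def ray(n,uv,p=None):
    K,D,R,t=p or P(n); q=cv2.undistortPoints(np.array([[uv]],float),K,D)[0,0]
    return -R.T@t, R.T@np.array([q[0],q[1],1])
def onz(n,uv,z,p=None):
    o,d=ray(n,uv,p); return o+d*(z-o[2])/d[2]
def tri(obs):
    A=0;b=0
    for n,uv,p in obs:
        o,d=ray(n,uv,p); d/=np.linalg.norm(d); M=np.eye(3)-np.outer(d,d); A=A+M; b=b+M@o
    return np.linalg.solve(A,b)
def proj(n,X,p=None):
    K,D,R,t=p or P(n); return cv2.projectPoints(np.atleast_2d(np.array(X,float)),cv2.Rodrigues(R)[0],t,K,D)[0][:,0]
def save(n,f): 
    im=camera(n); cv2.imwrite('pics/'+f,im[:,:,::-1]); return im
E
python3 - <<'E'
from h import *
a=save('top','t0.png');b=save('side','s0.png');
for n,im in(('top',a),('side',b)): cv2.imwrite(f'pics/{n}_b.png',cv2.resize(im[:,:,::-1],(800,600),interpolation=cv2.INTER_CUBIC))
for n in('top','side','wrist'):
    K,D,R,t=P(n); print(n,K[0,0],-R.T@t,R[2],D)
print(get_obs())
E
```

```text
top 437.8243860861983 [ 0.22958911 -0.01625212  1.73016544] [ 0.18109902 -0.00501836 -0.98345206] [-0.02062237  0.          0.          0.          0.        ]
side 369.8444611573586 [0.17508173 1.01755328 0.78010154] [ 0.26791443 -0.82065017 -0.50473276] [0.02552994 0.         0.         0.         0.        ]
wrist 305.6246131549768 [ 0.31540122 -0.5993455   0.38268456] [-0.26233866 -0.10191835 -0.95957859] [0.02538356 0.         0.         0.         0.        ]
{'time': 0.1, 'joint_pos': array([-1.23088862e+00,  2.64695474e-01,  1.60522896e+00, -2.70451839e-06,
        1.27371031e+00, -3.68856106e-02]), 'joint_vel': array([-0.0007675 , -0.00119922, -0.00348324, -0.00024316,  0.00162572,
       -0.00112107]), 'joint_efforts': array([-4.96470790e-06, -5.03618824e+01, -3.58070791e+01,  7.31018814e-02,
        2.33688718e-02, -5.95639267e-05]), 'tcp_pos': array([ 0.24816682, -0.62708109,  0.25950515]), 'eef_rot': array([-3.08402175e+00, -5.87993781e-01,  4.87847617e-04]), 'ft_force': array([-0.143439  , -0.74696568, -0.58568932]), 'moment': array([ 0.02421547, -0.0067665 ,  0.0210925 ]), 'finger_force': 0.0, 'opening': 0.08823705383279505}
```

View pics/top_b.png

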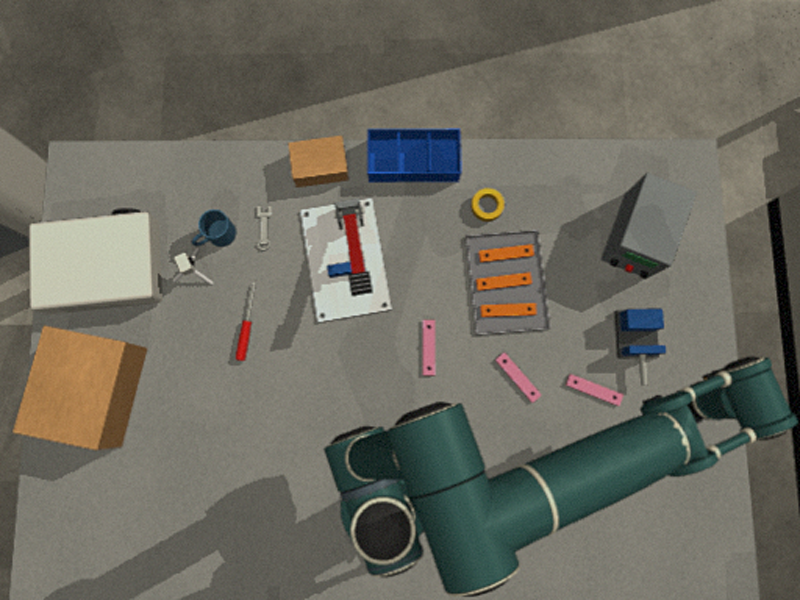

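View pics/side_b.png

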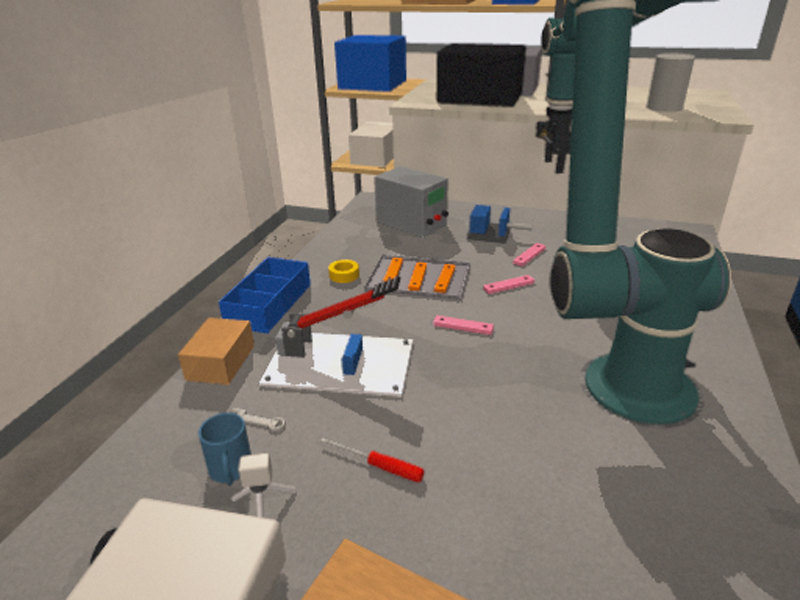

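The top view shows the plate with corners at (301,213), (370,200), (391,308) and (317,322). The tread is at (360,284) and the blue block's open end at (328,270). The three orange shims are centred at (507,254), (504,282) and (509,311), and the pink look-alikes are nearer the robot. In the side view the block stands at about (352,354) and the shims at (394,271), (418,276) and (445,278).

Run:
```python
from h import *
s=512/800
pc=np.array([onz('top',np.array(q)*s,.010) for q in [(301,213),(370,200),(391,308),(317,322)]])
print(pc)
mod=np.array([[150,125],[150,-65],[-150,-65],[-150,125]])/1000
# rigid fit
mc,pcm=mod.mean(0),pc[:,:2].mean(0); H=(mod-mc).T@(pc[:,:2]-pcm); yaw=np.arctan2(H[0,1]-H[1,0],H[0,0]+H[1,1])
c,si=np.cos(yaw),np.sin(yaw);Rz=np.array([[c,-si],[si,c]]); o=pcm-Rz@mc
print('yaw',yaw,'origin',o, 'res',mod@Rz.T+o-pc[:,:2])
print('tread up',o+Rz@[.1-.207-.0,0],'foot',o+Rz@[-.03,0],'block origin',o+Rz@[-.03,.038])
im=cv2.imread('pics/t0.png');hsv=cv2.cvtColor(im,cv2.COLOR_BGR2HSV);m=cv2.inRange(hsv,(8,150,120),(16,255,255))
m[:,:290]=0;m[:140]=0;m[220:]=0
n,l,st,ce=cv2.connectedComponentsWithStats(m)
for i in range(1,n):
    if st[i,4]<50: continue
    q=cv2.findNonZero((l==i).astype(np.uint8)); box=cv2.boxPoints(cv2.minAreaRect(q))
    w=np.array([onz('top',b,.017)[:2] for b in box]); e=[w[1]-w[0],w[2]-w[1]]; e=max(e,key=np.linalg.norm)
    print(i,st[i],onz('top',ce[i],.016),np.linalg.norm(e),np.degrees(np.arctan2(-e[0],e[1]))%180)
im=cv2.imread('pics/s0.png');hsv=cv2.cvtColor(im,cv2.COLOR_BGR2HSV);m=cv2.inRange(hsv,(8,150,120),(16,255,255));m[:150]=0;m[200:]=0
n,l,st,ce2=cv2.connectedComponentsWithStats(m)
for i in range(1,n):
    if st[i,4]>40: print('side',st[i],ce2[i],onz('side',ce2[i],.016))
print('block tri', tri([('top',np.array((328,270))*s,None),('side',np.array((357,338))*s,None)]))
print(Ro.from_rotvec(get_obs()['eef_rot']).as_matrix())
```

```text
[[ 0.73894926  0.21202818  0.01      ]
 [ 0.7731843   0.03208655  0.01      ]
 [ 0.48720919 -0.02107248  0.01      ]
 [ 0.45252353  0.1664709   0.01      ]]
yaw 0.17501224108106578 origin [0.61819018 0.06783655] res [[ 0.00518455  0.00501695]
 [ 0.00403235 -0.00213905]
 [-0.00540987 -0.00121608]
 [-0.00380704 -0.00166182]]
tread up [0.51282466 0.04920569] foot [0.58864844 0.06261295] block origin [0.58203188 0.10003248]
1 [306 157  36  11 239] [ 0.62902428 -0.31641758  0.016     ] 0.14116759204382376 6.9698597089505085
2 [305 174  35  12 249] [ 0.55507632 -0.30788704  0.016     ] 0.1395293247001229 6.890418283199438
3 [308 194  35   9 257] [ 0.48134895 -0.31724762  0.016     ] 0.13628276715635768 1.7807323641570463
side [246 165  12  15 102] [251.55882353 171.42156863] [ 0.62950452 -0.32018707  0.016     ]
side [261 168  12  18 130] [266.73846154 176.65384615] [ 0.55325206 -0.29302387  0.016     ]
side [278 169  13  19 142] [284.09859155 177.6056338 ] [ 0.48079601 -0.30451819  0.016     ]
block tri [0.56318761 0.13055097 0.09996789]
[[ 9.29849015e-01  3.67940679e-01 -6.83271815e-04]
 [ 3.67941306e-01 -9.29847026e-01  1.92439267e-03]
 [ 7.27240780e-05 -2.04079855e-03 -9.99997915e-01]]
```

```bash
cat >> h.py <<'E'
def T(yaw): return Ro.from_euler('z',yaw,degrees=True)*Ro.from_euler('x',180,degrees=True)
def plan(*wps):
    "wps: (x,y,z,yaw deg): prints tool-frame jogs, each from the pose before"
    o=get_obs(); p=o['tcp_pos']; R=Ro.from_rotvec(o['eef_rot']); x=R.as_matrix()[:,0]
    print('at',o['time'].__round__(2),p.round(4),'yaw',np.degrees(np.arctan2(x[1],x[0])).round(2),'F',o['ft_force'].round(1),'open',round(o['opening'],4))
    for w in wps:
        q=np.array(w[:3]); Rn=T(w[3])
        print('  jog',(R.inv().apply(q-p)*1e3).round(1),np.degrees((R.inv()*Rn).as_rotvec()).round(1),'for',w)
        p,R=q,Rn
def look(n,f,crop=None,sc=1.5):
    "save an enlarged crop (x0,y0,x1,y1)"
    pp=P(n) ; im=camera(n); np.save('pics/'+f+'.npy',np.array(pp,dtype=object),allow_pickle=True)
    x0,y0,x1,y1=crop or (0,0,512,384)
    cv2.imwrite('pics/'+f+'.png',cv2.resize(im[y0:y1,x0:x1,::-1],None,fx=sc,fy=sc,interpolation=cv2.INTER_CUBIC)); return pp
def ld(f): return tuple(np.load('pics/'+f+'.npy',allow_pickle=True))
E
python3 - <<'E'
from h import *
plan((.33,-.42,.32,50),(.42,-.2,.34,80),(.49,-.02,.34,100),(.513,.049,.26,100))
print(onz('top',np.array((360,284))*.64,.186))
E
```

```text
at 0.1 [ 0.2482 -0.6271  0.2595] yaw 21.59 F [-0.1 -0.7 -0.6] open 0.0882
  jog [ 152.3 -162.6  -60.2] [ -0.1  -0.  -28.4] for (0.33, -0.42, 0.32, 50)
  jog [226.4 -72.5 -20. ] [  0.   0. -30.] for (0.42, -0.2, 0.34, 80)
  jog [189.4  37.7   0. ] [  0.   0. -20.] for (0.49, -0.02, 0.34, 100)
  jog [64.  34.6 80. ] [0. 0. 0.] for (0.513, 0.049, 0.26, 100)
[0.5169599  0.05023001 0.186     ]
```

{"name": "jog_arm", "arguments": {"deltas": [[[152,-163,-60,0,0,-28.4,1],[152,-163,-60,0,0,-28.4,1],[152,-163,-60,0,0,-28.4,1],[152,-163,-60,0,0,-28.4,1],[152,-163,-60,0,0,-28.4,1]]], "grip_force": 20}}

```text
time: 0.6
tcp_pos: [0.3304, -0.4174, 0.3214]
eef_rot: [-2.846, -1.331, -0.001]
ft_force: [0.6, -0.6, 0.2]
opening: 0.0497
finger_force: 0.0
```

{"name": "jog_arm", "arguments": {"deltas": [[[226,-72,-20,0,0,-30,1],[226,-72,-20,0,0,-30,1],[226,-72,-20,0,0,-30,1],[226,-72,-20,0,0,-30,1],[226,-72,-20,0,0,-30,1]]]}}

```text
time: 1.1
tcp_pos: [0.4201, -0.1982, 0.3407]
eef_rot: [-2.404, -2.022, -0.001]
ft_force: [0.6, 0.9, -0.1]
opening: 0.0102
finger_force: 0.0
```

{"name": "jog_arm", "arguments": {"deltas": [[[189,38,0,0,0,-20,1],[189,38,0,0,0,-20,1],[189,38,0,0,0,-20,1],[189,38,0,0,0,-20,1],[189,38,0,0,0,-20,1]]]}}

```text
time: 1.6
tcp_pos: [0.491, -0.0168, 0.3401]
eef_rot: [-2.011, -2.411, -0.002]
ft_force: [-0.4, -0.2, 0.2]
opening: 0.0002
finger_force: 0.0
```

Run:
```python
from h import *
plan((.515,.05,.26,100))
look('wrist','w1')
```

```text
at 1.6 [ 0.491  -0.0168  0.3401] yaw 100.33 F [-0.4 -0.2  0.2] open 0.0002
  jog [61.3 35.7 80.2] [-0.  -0.1  0.3] for (0.515, 0.05, 0.26, 100)
```

View pics/w1.png

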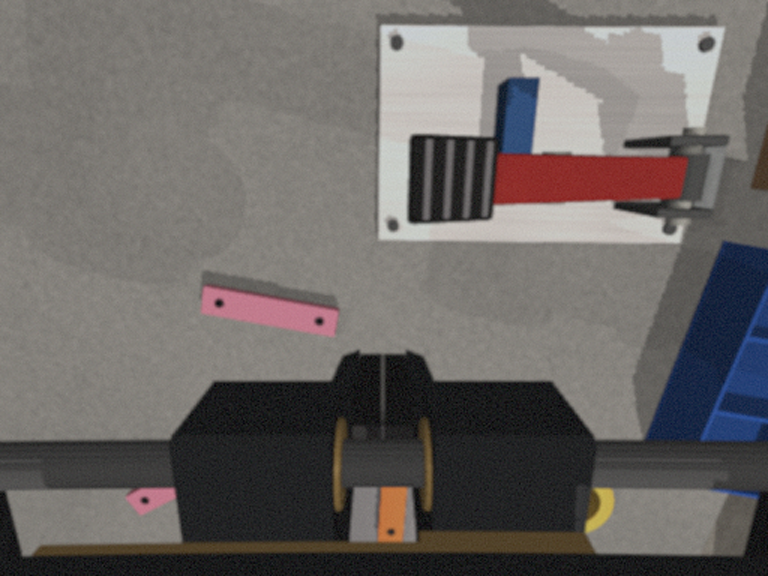

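Run:
```python
from h import *
p=ld('w1'); print('cam',-p[2].T@p[3])
pc=np.array([onz('wrist',np.array(q)/1.5,.010,p) for q in [(725,27),(683,242),(379,240),(379,25)]])
mod=np.array([[150,125],[150,-65],[-150,-65],[-150,125]])/1000
mc,pcm=mod.mean(0),pc[:,:2].mean(0); H=(mod-mc).T@(pc[:,:2]-pcm); yaw=np.arctan2(H[0,1]-H[1,0],H[0,0]+H[1,1])
c,si=np.cos(yaw),np.sin(yaw);Rz=np.array([[c,-si],[si,c]]); o=pcm-Rz@mc
print('yaw',np.degrees(yaw),'origin',o,'res',(mod@Rz.T+o-pc[:,:2]).round(4))
print('tread',onz('wrist',np.array((452,178))/1.5,.186,p), o+Rz@[.1-.23*np.cos(.45)+0*.012,0])
for z in(.033,.041,.049):
    q=[onz('wrist',np.array(a)/1.5,z,p) for a in((508,79),(539,79))]
    print(z,[(Rz.T@(a[:2]-o)).round(4) for a in q], 'expect x -43..-17, y 78')
```

```text
cam [0.47762074 0.05561238 0.46345005]
yaw 9.822523893827544 origin [0.62409303 0.06965023] res [[ 0.0009  0.0023]
 [-0.0005 -0.0013]
 [-0.0006 -0.0014]
 [ 0.0002  0.0004]]
tread [0.51958802 0.05375367 0.186     ] [0.51856023 0.05137882]
0.033 [array([-0.0397,  0.079 ]), array([-0.0133,  0.0791])] expect x -43..-17, y 78
0.041 [array([-0.0417,  0.0778]), array([-0.0158,  0.0778])] expect x -43..-17, y 78
0.049 [array([-0.0436,  0.0765]), array([-0.0183,  0.0765])] expect x -43..-17, y 78
```

The wrist view shows the plate corners at (379,25), (725,27), (683,242) and (379,240), the tread centre at (452,178), and the far edge of the block top from (508,79) to (539,79). The fitted sizes match to about 2 mm.

Run:
```python
from h import *
plan((.517,.052,.225,99.8),(.502,.049,.125,99.8),(.498,.049,.108,99.8))
```

```text
at 1.65 [ 0.4903 -0.019   0.3401] yaw 100.27 F [-0.7  0.2  0.2] open 0.0004
  jog [ 65.1  39.1 115.1] [-0.1 -0.   0.5] for (0.517, 0.052, 0.225, 99.8)
  jog [ -0.4 -15.3 100. ] [0. 0. 0.] for (0.502, 0.049, 0.125, 99.8)
  jog [ 0.7 -3.9 17. ] [0. 0. 0.] for (0.498, 0.049, 0.108, 99.8)
```

{"name": "jog_arm", "arguments": {"deltas": [[[65,39,60,0,0,0.5,1],[65,39,115,0,0,0.5,1],[65,39,115,0,0,0.5,1],[65,39,115,0,0,0.5,1],[65,39,115,0,0,0.5,1]]]}}

```text
time: 2.15
tcp_pos: [0.5166, 0.0483, 0.2254]
eef_rot: [-2.03, -2.396, 0.004]
ft_force: [-0.4, -0.8, 0.6]
opening: 0.0004
finger_force: 0.0
```

{"name": "jog_arm", "arguments": {"deltas": [[[0,-4,25,0,0,0,1],[0,-8,50,0,0,0,1],[0,-12,75,0,0,0,1],[0,-15,100,0,0,0,1],[0,-15,100,0,0,0,1]]]}}

```text
time: 2.65
tcp_pos: [0.5025, 0.0453, 0.1265]
eef_rot: [2.032, 2.396, -0.001]
ft_force: [-3.8, -1.3, 6.5]
opening: 0.0007
finger_force: 2.8
```

{"name": "jog_arm", "arguments": {"deltas": [[[0,-2,5,0,0,0,1],[0,-3,10,0,0,0,1],[0,-4,14,0,0,0,1],[0,-4,14,0,0,0,1]]]}}

```text
time: 3.05
tcp_pos: [0.5018, 0.0453, 0.1159]
eef_rot: [2.028, 2.392, 0.006]
ft_force: [-0.4, -1.4, 5.4]
opening: 0.0008
finger_force: 3.0
```

{"name": "jog_arm", "arguments": {"deltas": [[[0,0,3,0,0,0,1],[0,0,3,0,0,0,1]]]}}

```text
time: 3.25
tcp_pos: [0.5016, 0.0453, 0.1129]
eef_rot: [2.028, 2.393, 0.006]
ft_force: [-0.8, -1.2, 6.1]
opening: 0.0003
finger_force: 3.1
```

{"name": "jog_arm", "arguments": {"deltas": [[[0,0,3,0,0,0,1],[0,0,3,0,0,0,1]]]}}

```text
time: 3.45
tcp_pos: [0.5015, 0.0452, 0.1098]
eef_rot: [2.028, 2.393, 0.005]
ft_force: [-2.0, -1.1, 6.5]
opening: 0.0008
finger_force: 3.2
```

{"name": "jog_arm", "arguments": {"deltas": [[[0,0,3,0,0,0,1],[0,0,3,0,0,0,1]]]}}

```text
time: 3.65
tcp_pos: [0.5016, 0.0453, 0.1088]
eef_rot: [2.028, 2.394, 0.004]
ft_force: [-7.7, -2.6, 17.9]
opening: 0.0006
finger_force: 9.1
```

{"name": "jog_arm", "arguments": {"deltas": [[[0,0,0,0,0,0,1],[0,0,0,0,0,0,1],[0,0,0,0,0,0,1]]]}}

```text
time: 3.95
tcp_pos: [0.5016, 0.0453, 0.1088]
eef_rot: [2.028, 2.393, 0.005]
ft_force: [-7.7, -1.5, 19.1]
opening: 0.0006
finger_force: 9.0
```

{"name": "jog_arm", "arguments": {"deltas": [[[0,0,-30,0,0,0,1],[0,6,-70,0,0,0,1],[0,15,-110,0,0,0,1],[0,15,-150,0,0,0,1],[0,15,-190,0,0,0,0.4]]]}}

```text
time: 4.45
tcp_pos: [0.5144, 0.048, 0.2981]
eef_rot: [2.029, 2.394, 0.005]
ft_force: [-0.2, -1.1, -0.5]
opening: 0.0062
finger_force: 0.0
```

Run:
```python
from h import *
plan((.54,-.15,.32,99),(.55,-.37,.32,98),(.55,-.45,.32,97))
```

```text
at 4.45 [0.5144 0.048  0.2981] yaw 99.43 F [-0.2 -1.1 -0.5] open 0.0062
  jog [-199.5   -7.   -21.8] [0.3 0.  0.4] for (0.54, -0.15, 0.32, 99)
  jog [-218.9  -24.5   -0. ] [-0. -0.  1.] for (0.55, -0.37, 0.32, 98)
  jog [-79.2 -11.1  -0. ] [ 0. -0.  1.] for (0.55, -0.45, 0.32, 97)
```

{"name": "jog_arm", "arguments": {"deltas": [[[-200,-7,-22,0.3,0,0.4,0.4],[-200,-7,-22,0.3,0,0.4,0.4],[-200,-7,-22,0.3,0,0.4,0.4],[-200,-7,-22,0.3,0,0.4,0.4],[-200,-7,-22,0.3,0,0.4,0.4]]]}}

```text
time: 4.95
tcp_pos: [0.5404, -0.1561, 0.3191]
eef_rot: [2.044, 2.381, -0.006]
ft_force: [-0.3, 0.8, 0.3]
opening: 0.0465
finger_force: 0.0
```

{"name": "jog_arm", "arguments": {"deltas": [[[-219,-24,0,0,0,1,0.4],[-219,-24,0,0,0,1,0.4],[-219,-24,0,0,0,1,0.4],[-219,-24,0,0,0,1,0.4],[-219,-24,0,0,0,1,0.4]]]}}

```text
time: 5.45
tcp_pos: [0.5499, -0.374, 0.3173]
eef_rot: [2.063, 2.369, -0.008]
ft_force: [-0.3, 0.3, 0.2]
opening: 0.0529
finger_force: 0.0
```

{"name": "jog_arm", "arguments": {"deltas": [[[-79,-11,0,0,0,1,0.4],[-79,-11,0,0,0,1,0.4],[-79,-11,0,0,0,1,0.4],[-79,-11,0,0,0,1,0.4]]]}}

```text
time: 5.85
tcp_pos: [0.5505, -0.4494, 0.3162]
eef_rot: [-2.079, -2.351, 0.005]
ft_force: [-0.3, 0.3, -1.1]
opening: 0.0529
finger_force: 0.0
```

Run:
```python
from h import *
plan()
look('wrist','w2')
```

```text
at 5.85 [ 0.5505 -0.4494  0.3162] yaw 97.02 F [-0.3  0.3 -1.1] open 0.0529
```

View pics/w2.png

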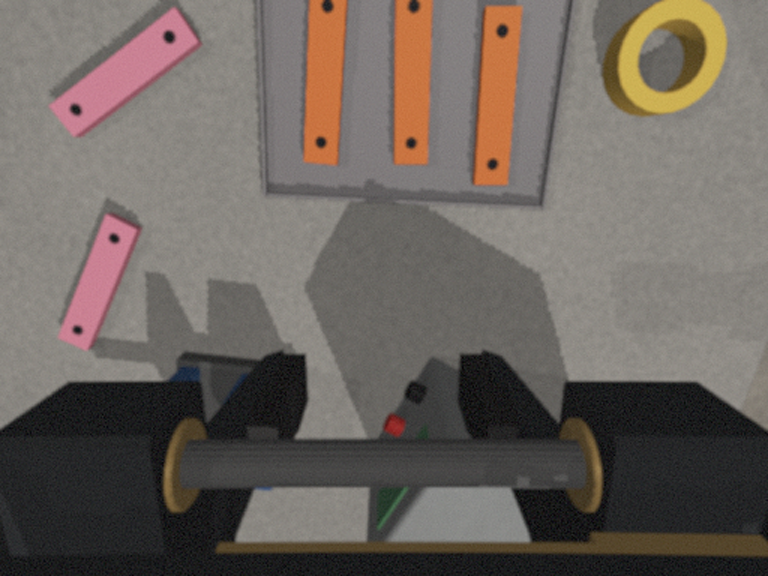

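The wrist view shows the tray with shim 1 on the right, holes (502,31) and (493,164). Shim 2 has holes (414,6) and (411,143), shim 3 (327,6) and (321,143). The tape roll is off to the right at (672,55).

Run:
```python
from h import *
p=ld('w2'); ce={1:(306,157),}
im=cv2.imread('pics/t0.png');hsv=cv2.cvtColor(im,cv2.COLOR_BGR2HSV);m=cv2.inRange(hsv,(8,150,120),(16,255,255));m[:,:290]=0;m[:140]=0;m[220:]=0
n,l,st,ce=cv2.connectedComponentsWithStats(m); ce=[ce[i] for i in range(1,n) if st[i,4]>50]
for k,(a,b) in enumerate([((502,31),(493,164)),((414,6),(411,143)),((327,6),(321,143))]):
    A,B=[onz('wrist',np.array(q)/1.5,.017,p) for q in(a,b)]; d=(A-B)[:2]
    c=proj('wrist',[(A+B)/2],p)[0]
    print(k+1,'ctr',((A+B)/2).round(4),'hole gap',np.linalg.norm(d).round(4),'yaw of long',np.degrees(np.arctan2(d[1],d[0])).round(1),'tri',tri([('wrist',c,p),('top',ce[k],None)]).round(4))
q=[onz('wrist',np.array(a)/1.5,.017,p)[:2] for a in((474,185),(508,185),(521,8),(486,6))]
print(np.linalg.norm(q[1]-q[0]),np.linalg.norm(q[2]-q[1]),np.mean(q,0))
```

```text
1 ctr [ 0.6312 -0.3163  0.017 ] hole gap 0.1034 yaw of long 97.1 tri [ 0.6301 -0.3163  0.0164]
2 ctr [ 0.5573 -0.3074  0.017 ] hole gap 0.1036 yaw of long 96.7 tri [ 0.5563 -0.3076  0.0151]
3 ctr [ 0.4837 -0.3164  0.017 ] hole gap 0.1041 yaw of long 92.0 tri [ 0.4825 -0.3168  0.0143]
0.030275155841889455 0.13743761426624654 [ 0.63094897 -0.31686574]
```

Run:
```python
from h import *
plan((.60,-.33,.2,97.1),(.6242,-.2617,.08,97.1))
```

```text
at 5.9 [ 0.5507 -0.4486  0.3161] yaw 97.09 F [0.1 0.5 0. ] open 0.0526
  jog [111.6  64.  115.9] [-0.2  0.  -0. ] for (0.6, -0.33, 0.2, 97.1)
  jog [ 64.8  32.5 120. ] [0. 0. 0.] for (0.6242, -0.2617, 0.08, 97.1)
```

{"name": "jog_arm", "arguments": {"deltas": [[[112,64,116,-0.2,0,0,0.4],[112,64,116,-0.2,0,0,0.4],[112,64,116,-0.2,0,0,0.4],[112,64,116,-0.2,0,0,0.4],[112,64,116,-0.2,0,0,0.4]]]}}

```text
time: 6.4
tcp_pos: [0.599, -0.3261, 0.196]
eef_rot: [-2.07, -2.354, 0.003]
ft_force: [-0.2, -0.6, 0.6]
opening: 0.053
finger_force: 0.0
```

{"name": "jog_arm", "arguments": {"deltas": [[[65,32,60,0,0,0,0.4],[65,32,120,0,0,0,0.4],[65,32,120,0,0,0,0.4],[65,32,120,0,0,0,0.4],[65,32,120,0,0,0,0.4]]]}}

```text
time: 6.9
tcp_pos: [0.6237, -0.2633, 0.0801]
eef_rot: [2.079, 2.355, -0.003]
ft_force: [0.9, -0.1, 1.6]
opening: 0.053
finger_force: 0.0
```

Run:
```python
from h import *
plan((.6242,-.2617,.029,97.1))
```

```text
at 6.9 [ 0.6237 -0.2633  0.0801] yaw 97.11 F [ 0.9 -0.1  1.6] open 0.053
  jog [ 1.6  0.8 51.1] [-0.1  0.1  0. ] for (0.6242, -0.2617, 0.029, 97.1)
```

{"name": "jog_arm", "arguments": {"deltas": [[[2,1,35,0,0,0,0.4],[2,1,48,0,0,0,0.4],[2,1,51,0,0,0,0.4],[2,1,51,0,0,0,0.4]]]}}

```text
time: 7.3
tcp_pos: [0.6243, -0.2611, 0.0289]
eef_rot: [2.08, 2.353, -0.002]
ft_force: [-0.2, 0.8, 0.2]
opening: 0.053
finger_force: 0.0
```

{"name": "jog_arm", "arguments": {"deltas": [[[0,0,0,0,0,0,0.9],[0,0,0,0,0,0,0.9],[0,0,0,0,0,0,0.9],[0,0,0,0,0,0,0.9]]], "grip_force": 30}}

```text
time: 7.7
tcp_pos: [0.6244, -0.2602, 0.0286]
eef_rot: [2.079, 2.354, -0.002]
ft_force: [-0.7, -0.7, 3.1]
opening: 0.0299
finger_force: 30.0
```

Run:
```python
from h import *
plan((.6244,-.26,.18,97.1),(.60,-.08,.31,98),(.575,.12,.31,99),(.5564,.2853,.30,99.8),(.5564,.2853,.12,99.8))
```

```text
at 7.7 [ 0.6244 -0.2602  0.0286] yaw 97.09 F [-0.7 -0.7  3.1] open 0.0299
  jog [ 1.000e-01 -1.000e-01 -1.514e+02] [-0.   0.1 -0. ] for (0.6244, -0.26, 0.18, 97.1)
  jog [ 181.6   -2.  -130. ] [ 0.   0.  -0.9] for (0.6, -0.08, 0.31, 98)
  jog [201.5   3.1   0. ] [ 0.  0. -1.] for (0.575, 0.12, 0.31, 99)
  jog [166.2   7.5  10. ] [ 0.   0.  -0.8] for (0.5564, 0.2853, 0.3, 99.8)
  jog [ -0.  -0. 180.] [0. 0. 0.] for (0.5564, 0.2853, 0.12, 99.8)
```

{"name": "jog_arm", "arguments": {"deltas": [[[0,0,-20,0,0,0,0.9],[0,0,-55,0,0,0,0.9],[0,0,-90,0,0,0,0.9],[0,0,-125,0,0,0,0.9],[0,0,-151,0,0,0,0.9]]]}}

```text
time: 8.2
tcp_pos: [0.6247, -0.26, 0.1812]
eef_rot: [2.079, 2.354, -0.001]
ft_force: [-0.3, -0.4, -0.1]
opening: 0.0299
finger_force: 30.0
```

{"name": "jog_arm", "arguments": {"deltas": [[[25,0,-35,0,0,-0.9,0.9],[60,0,-70,0,0,-0.9,0.9],[100,-1,-100,0,0,-0.9,0.9],[140,-2,-130,0,0,-0.9,0.9],[182,-2,-130,0,0,-0.9,0.9]]]}}

```text
time: 8.7
tcp_pos: [0.6017, -0.0785, 0.3146]
eef_rot: [2.057, 2.365, 0.006]
ft_force: [0.6, 0.1, -1.1]
opening: 0.0293
finger_force: 30.0
```

{"name": "jog_arm", "arguments": {"deltas": [[[40,1,0,0,0,-1,0.9],[80,1,0,0,0,-1,0.9],[120,2,0,0,0,-1,0.9],[160,2,0,0,0,-1,0.9],[201,3,0,0,0,-1,0.9]]]}}

```text
time: 9.2
tcp_pos: [0.5741, 0.1216, 0.3084]
eef_rot: [-2.04, -2.388, 0.002]
ft_force: [1.2, 0.5, -0.0]
opening: 0.0295
finger_force: 30.0
```

{"name": "jog_arm", "arguments": {"deltas": [[[40,2,0,0,0,-0.8,0.9],[80,4,5,0,0,-0.8,0.9],[120,6,10,0,0,-0.8,0.9],[150,7,10,0,0,-0.8,0.9],[166,8,10,0,0,-0.8,0.9]]]}}

```text
time: 9.7
tcp_pos: [0.5558, 0.2876, 0.2979]
eef_rot: [-2.02, -2.404, 0.003]
ft_force: [0.3, -0.7, -1.5]
opening: 0.0293
finger_force: 30.0
```

{"name": "jog_arm", "arguments": {"deltas": [[[0,0,35,0,0,0,0.9],[0,0,75,0,0,0,0.9],[0,0,115,0,0,0,0.9],[0,0,155,0,0,0,0.9],[0,0,180,0,0,0,0.9]]]}}

```text
time: 10.2
tcp_pos: [0.5549, 0.2836, 0.1149]
eef_rot: [-2.022, -2.401, 0.009]
ft_force: [0.1, 0.1, -1.0]
opening: 0.0296
finger_force: 30.0
```

Run:
```python
from h import *
plan((.5564,.2853,.09,99.8),(.5785,.1572,.09,99.8))
look('side','s2',(130,190,330,340),4)
look('wrist','w3')
```

```text
at 10.2 [0.5549 0.2836 0.1149] yaw 99.77 F [ 0.1  0.1 -1. ] open 0.0296
  jog [ 1.4  2.  24.9] [-0.3  0.1 -0. ] for (0.5564, 0.2853, 0.09, 99.8)
  jog [-130.   -0.   -0.] [0. 0. 0.] for (0.5785, 0.1572, 0.09, 99.8)
```

View pics/s2.png

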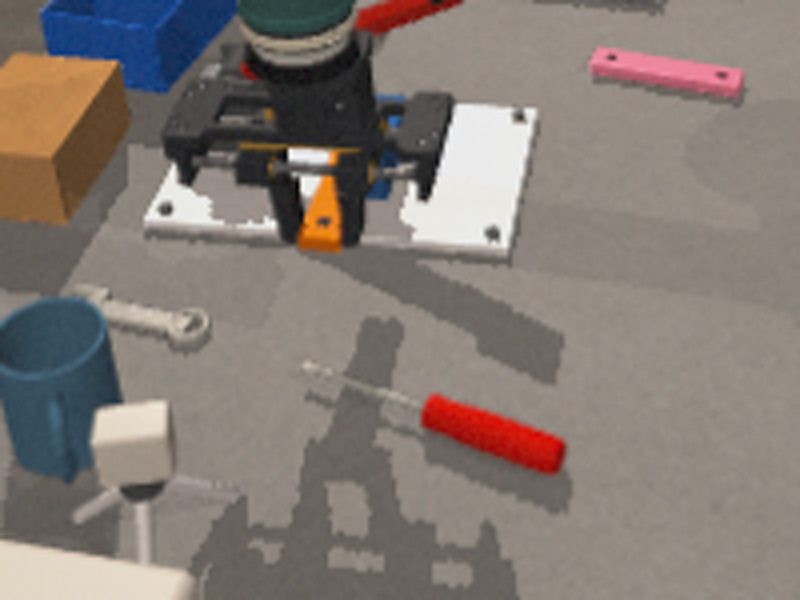

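The side view shows the shim held level between the fingers with its near end at (320,235). The wrench, screwdriver, mug and tripod are untouched, so I'll slide it in.

{"name": "jog_arm", "arguments": {"deltas": [[[0,2,12,-0.3,0,0,0.9],[1,2,25,-0.3,0,0,0.9],[1,2,25,-0.3,0,0,0.9]]]}}

```text
time: 10.6
tcp_pos: [0.558, 0.2863, 0.0927]
eef_rot: [2.023, 2.401, 0.003]
ft_force: [-0.8, -0.4, -0.8]
opening: 0.0298
finger_force: 30.0
```

{"name": "jog_arm", "arguments": {"deltas": [[[-25,0,0,0,0,0,0.9],[-55,0,0,0,0,0,0.9],[-85,0,0,0,0,0,0.9],[-115,0,0,0,0,0,0.9],[-130,0,0,0,0,0,0.9]]]}}

```text
time: 11.1
tcp_pos: [0.5814, 0.1566, 0.0947]
eef_rot: [2.023, 2.399, 0.006]
ft_force: [-0.1, 1.4, -0.5]
opening: 0.0295
finger_force: 30.0
```

Run:
```python
from h import *
plan((.5785,.1572,.08,99.8))
look('wrist','w4')
```

```text
at 11.1 [0.5814 0.1566 0.0947] yaw 99.71 F [-0.1  1.4 -0.5] open 0.0295
  jog [ 1.1 -2.9 14.7] [ 0.3  0.  -0.1] for (0.5785, 0.1572, 0.08, 99.8)
```

View pics/w4.png

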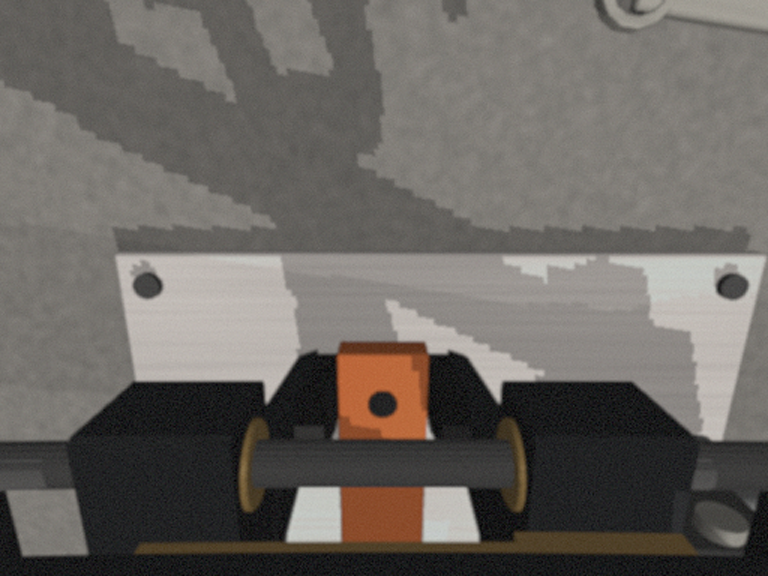

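The wrist view shows the shim end's top edge from (338,353) to (427,354) between the fingers. The plate's +y edge runs from (117,254) to (765,256). I'll check the shim against the plate.

Run:
```python
from h import *
p=ld('w4'); a,b=[onz('wrist',np.array(q)/1.5,.010,p)[:2] for q in((117,254),(765,256))]
d=b-a; print('edge len',np.linalg.norm(d),'yaw',np.degrees(np.arctan2(d[1],d[0])))
u=d/np.linalg.norm(d); v=np.array([-u[1],u[0]]); o=(a+b)/2-v*.125; print('origin',o)
c,dd=[onz('wrist',np.array(q)/1.5,.083,p)[:2] for q in((338,353),(427,354))]
print('shim end w',np.linalg.norm(dd-c)); m=(c+dd)/2
print('shim ctr in unit', (m-o)@u, (m-o)@v-.07,'want -.030,.038; with w1 frame:')
u=np.array([.9853,.1706]);v=np.array([-.1706,.9853]);o=np.array([.6241,.0697]); print((m-o)@u,(m-o)@v-.07)
t=get_obs()['tcp_pos'][:2]; print('tcp unit',(t-o)@u,(t-o)@v)
```

```text
edge len 0.29493161334611323 yaw 9.386115962462721
origin [0.62322375 0.06934542]
shim end w 0.02831470856706835
shim ctr in unit -0.02706810821561044 0.03796993308260323 want -.030,.038; with w1 frame:
-0.02716668021013399 0.03796904793836489
tcp unit -0.027265896686522958 0.09170191632547588
```

{"name": "jog_arm", "arguments": {"deltas": [[[0,-3,5,0.3,0,0,0.9],[0,-3,12,0.3,0,0,0.9],[0,-3,17,0.3,0,0,0.9],[0,-3,17,0.3,0,0,0.9]]]}}

```text
time: 11.55
tcp_pos: [0.5762, 0.1587, 0.0748]
eef_rot: [-2.02, -2.402, 0.005]
ft_force: [-0.5, 0.0, -2.1]
opening: 0.0297
finger_force: 30.0
```

{"name": "jog_arm", "arguments": {"deltas": [[[0,0,3,0,0,0,0.9],[0,0,3,0,0,0,0.9]]]}}

```text
time: 11.75
tcp_pos: [0.5775, 0.1585, 0.0734]
eef_rot: [-2.022, -2.403, 0.002]
ft_force: [0.4, 0.6, -0.7]
opening: 0.0295
finger_force: 30.0
```

{"name": "jog_arm", "arguments": {"deltas": [[[0,0,3,0,0,0,0.9],[0,0,3,0,0,0,0.9]]]}}

```text
time: 11.95
tcp_pos: [0.5779, 0.1587, 0.0719]
eef_rot: [-2.023, -2.402, 0.0]
ft_force: [-4.0, 2.0, 6.9]
opening: 0.0293
finger_force: 30.0
```

{"name": "jog_arm", "arguments": {"deltas": [[[0,0,-1,0,0,0,0.4],[0,0,-1,0,0,0,0.4],[0,0,-1,0,0,0,0.4],[0,0,-1,0,0,0,0.4],[0,0,-1,0,0,0,0.4]]]}}

```text
time: 12.45
tcp_pos: [0.5774, 0.1577, 0.0711]
eef_rot: [-2.023, -2.402, 0.003]
ft_force: [-0.5, 0.0, 0.1]
opening: 0.0527
finger_force: 0.0
```

Run:
```python
from h import *
plan((.5764,.1672,.14,99.8),(.555,.2853,.2,99.8),(.53,.17,.32,99.8),(.515,.05,.25,99.8))
look('wrist','w5')
```

```text
at 12.45 [0.5774 0.1577 0.0711] yaw 99.78 F [-0.5  0.   0.1] open 0.0527
  jog [  9.5   0.5 -68.9] [-0.1  0.  -0. ] for (0.5764, 0.1672, 0.14, 99.8)
  jog [120.  -1. -60.] [0. 0. 0.] for (0.555, 0.2853, 0.2, 99.8)
  jog [-109.4  -44.3 -120. ] [0. 0. 0.] for (0.53, 0.17, 0.32, 99.8)
  jog [-115.7  -35.2   70. ] [0. 0. 0.] for (0.515, 0.05, 0.25, 99.8)
```

View pics/w5.png

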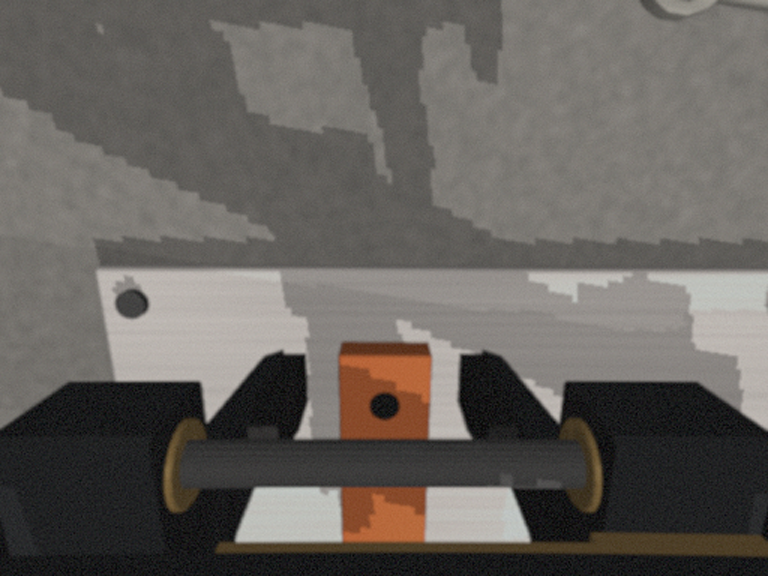

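The shim is let go, with its end edge from (340,354) to (430,354) and looking square between the open fingers. I'll check the numbers and plan the retreat.

Run:
```python
from h import *
p=ld('w5')
u=np.array([.9853,.1706]);v=np.array([-.1706,.9853]);o=np.array([.6241,.0697])
c,d=[onz('wrist',np.array(q)/1.5,.060,p)[:2] for q in((340,354),(430,354))]; m=(c+d)/2
print('w',np.linalg.norm(d-c),'ctr',(m-o)@u,(m-o)@v-.07)
c=onz('wrist',np.array((384,405))/1.5,.060,p)[:2]; print('hole',(c-o)@u,(c-o)@v-.052)
plan((.5774,.1577,.30,99.8),(.52,.05,.30,99.8),(.517,.05,.225,99.8))
```

```text
w 0.028524275448600363 ctr -0.03029783319321093 0.039828801439132394
hole -0.030619226613619408 0.0397391273576554
at 12.5 [0.5774 0.1578 0.0712] yaw 99.78 F [-0.5  0.2 -0. ] open 0.0526
  jog [-1.000e-01 -5.000e-01 -2.288e+02] [-0.1  0.  -0. ] for (0.5774, 0.1577, 0.3, 99.8)
  jog [-96.4 -74.9  -0. ] [0. 0. 0.] for (0.52, 0.05, 0.3, 99.8)
  jog [ 0.5 -3.  75. ] [0. 0. 0.] for (0.517, 0.05, 0.225, 99.8)
```

{"name": "jog_arm", "arguments": {"deltas": [[[0,0,-20,0,0,0,0.4],[0,0,-65,0,0,0,0.4],[0,0,-115,0,0,0,0.4],[0,0,-165,0,0,0,1],[0,0,-229,0,0,0,1]]]}}

```text
time: 13.0
tcp_pos: [0.5774, 0.1578, 0.2881]
eef_rot: [-2.023, -2.402, 0.003]
ft_force: [1.0, -0.4, 0.2]
opening: 0.0391
finger_force: 0.0
```

{"name": "jog_arm", "arguments": {"deltas": [[[-30,-25,-15,0,0,0,1],[-65,-50,-15,0,0,0,1],[-96,-75,-15,0,0,0,1],[-96,-75,-15,0,0,0,1],[-96,-75,0,0,0,0,1]]], "grip_force": 20}}

```text
time: 13.5
tcp_pos: [0.5216, 0.0502, 0.2886]
eef_rot: [2.024, 2.399, 0.004]
ft_force: [0.5, 0.3, -1.1]
opening: 0.0004
finger_force: 0.0
```

Run:
```python
from h import *
plan((.517,.050,.225,99.8))
```

```text
at 13.5 [0.5216 0.0502 0.2886] yaw 99.68 F [ 0.5  0.3 -1.1] open 0.0004
  jog [ 0.6 -4.8 63.6] [ 0.2  0.  -0.1] for (0.517, 0.05, 0.225, 99.8)
```

Next I lower onto the tread, then press gently in steps. Landing is expected near TCP z ≈ 0.121.

{"name": "jog_arm", "arguments": {"deltas": [[[0,-3,30,0,0,0,1],[0,-5,60,0,0,0,1],[0,-7,80,0,0,0,1],[0,-10,110,0,0,0,1],[0,-15,135,0,0,0,1]]]}}

```text
time: 14.0
tcp_pos: [0.5051, 0.0491, 0.1497]
eef_rot: [-2.021, -2.402, 0.003]
ft_force: [-2.0, -1.4, 5.2]
opening: 0.0004
finger_force: 2.7
```

{"name": "jog_arm", "arguments": {"deltas": [[[0,-2,10,0,0,0,1],[0,-4,20,0,0,0,1],[0,-4,20,0,0,0,1]]]}}

```text
time: 14.3
tcp_pos: [0.5006, 0.0483, 0.1305]
eef_rot: [-2.021, -2.401, 0.004]
ft_force: [-3.7, 2.1, 5.2]
opening: 0.0007
finger_force: 2.7
```

{"name": "jog_arm", "arguments": {"deltas": [[[0,0,3,0,0,0,1],[0,0,3,0,0,0,1]]]}}

```text
time: 14.5
tcp_pos: [0.5014, 0.0481, 0.1291]
eef_rot: [-2.022, -2.402, 0.002]
ft_force: [-2.9, 1.1, 6.0]
opening: 0.0005
finger_force: 2.8
```

{"name": "jog_arm", "arguments": {"deltas": [[[0,0,2,0,0,0,1],[0,0,2,0,0,0,1]]]}}

```text
time: 14.7
tcp_pos: [0.5016, 0.048, 0.1274]
eef_rot: [-2.023, -2.402, 0.002]
ft_force: [-3.5, -0.1, 5.8]
opening: 0.0004
finger_force: 2.8
```

{"name": "jog_arm", "arguments": {"deltas": [[[0,0,3,0,0,0,1],[0,0,3,0,0,0,1]]]}}

```text
time: 14.9
tcp_pos: [0.5017, 0.0479, 0.1244]
eef_rot: [-2.023, -2.402, 0.002]
ft_force: [-3.4, -0.1, 6.4]
opening: 0.0005
finger_force: 2.9
```

{"name": "jog_arm", "arguments": {"deltas": [[[0,0,3,0,0,0,1],[0,0,3,0,0,0,1]]]}}

```text
time: 15.1
tcp_pos: [0.5019, 0.0479, 0.1228]
eef_rot: [-2.023, -2.402, 0.002]
ft_force: [-6.1, 0.3, 12.3]
opening: 0.001
finger_force: 6.2
```

{"name": "jog_arm", "arguments": {"deltas": [[[0,0,2,0,0,0,1],[0,0,2,0,0,0,1]]]}}

```text
time: 15.3
tcp_pos: [0.5019, 0.0479, 0.1224]
eef_rot: [-2.022, -2.402, 0.002]
ft_force: [-11.0, -0.2, 24.1]
opening: 0.0002
finger_force: 11.9
```

{"name": "jog_arm", "arguments": {"deltas": [[[0,0,0,0,0,0,1],[0,0,0,0,0,0,1],[0,0,0,0,0,0,1],[0,0,0,0,0,0,1],[0,0,0,0,0,0,1]]]}}

```text
time: 15.8
tcp_pos: [0.5019, 0.0479, 0.1224]
eef_rot: [-2.022, -2.403, 0.002]
ft_force: [-10.6, -0.3, 24.7]
opening: 0.0003
finger_force: 11.7
```

Run:
```python
from h import *
look('side','s3',(130,150,330,300),4); look('wrist','w6'); plan()
a=cv2.imread('pics/s3.png');b=cv2.imread('pics/w6.png')
b=cv2.resize(b,(800,600))[:330]
cv2.imwrite('pics/c.png',cv2.resize(np.vstack([a[:450],b]),(800,600)))
```

```text
at 15.9 [0.5019 0.0479 0.1224] yaw 99.82 F [-10.7  -0.7  24.2] open 0.0002
```

View pics/c.png

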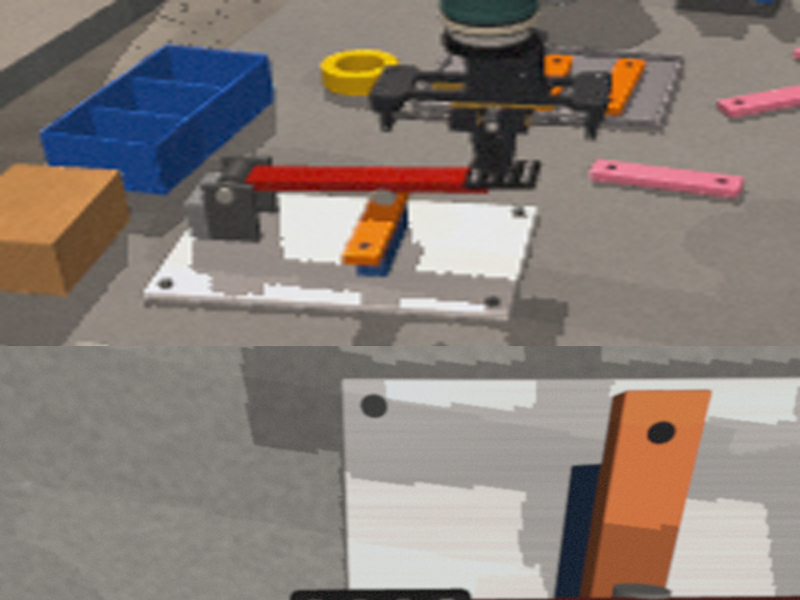

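The composite shows the steel foot (381,197) resting on the shim, which lies flat along the block. The other two shims are still in the tray. I'll do one numeric check, then hand in.

Run:
```python
from h import *
p=ld('w6');u=np.array([.9853,.1706]);v=np.array([-.1706,.9853]);o=np.array([.6241,.0697])
f=lambda x,y:np.array((x/1.5625,(y/.7692-450)/1.5625))
c,d=[onz('wrist',f(*q),.060,p)[:2] for q in((624,392),(711,391))]; m=(c+d)/2; e=(m-o)
r=(e@u,e@v-.07); print(r,np.linalg.norm(d-c),np.degrees(np.arctan2((d-c)@v,(d-c)@u)))
if abs(r[0]+.03)<.006 and abs(r[1]-.038)<.009: print(sign_off())
```

```text
(np.float64(-0.030904701051263715), np.float64(0.038528494386111584)) 0.029676514853124263 -0.021045940120762698
the job is handed in; nothing more can be done
None
```

The job is handed in at about 16 s: the pedal was pressed to its stop and let up, one orange shim lies square on the block (within about 1 mm), and the arm holds the pedal on it with about 24 N, about 0.06 rad short of its stop; the judge's verdict was not shown.

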